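Free the cocked kit box from its stepped case

TASK

The wooden kit box has tipped into the deep end of its open wooden case, so that its low top corner is caught under the case's lip. Tip it back until it lies flat on the shelf in the case, then lift it straight out by its handle and set it down gently, upright, on the middle of the dark mixing slab. Leave the dropper jar, the pumice stone and the charcoal tin where they are.

Things in the scene. Friction and masses are not known exactly. Their poses are not given: they have to be found in the camera images.
- stepped_case: Open-topped light wooden case, fixed, 201 x 94 x 128 mm. Origin on the table below its step edge, on the centre line; x along it to its deep end, z up. Inside x = -87 to +95 mm, 78 mm wide. For x < 0 its floor is a shelf 34 mm above the table, for x > 0 a well, floor 8 mm above the table. Walls above the table: sides 90 mm, end at -x 112 mm, end at +x (with the lip) 120 mm; each 8 mm thick.
- case_lip (a point): Middle of the inner lower edge of the case's lip, a strip across the whole deep end, from here to the case's outer face at x = +103 mm, 8 mm thick; this edge lies at x = 74 mm in the case, 120 mm above the table. Axes as the case.
- kit_box: Closed wooden box, 150 (x) x 70 (y) x 80 mm (z), about 0.4 kg, bar handle on top. Origin at the centre of its underside. At the start tilted by about 0.4 rad over the step edge, +x end low, x along the case's x. Flat on the shelf its middle is about 8 mm to the -x side of the step edge; there it stays by its own weight, with 4 to 5 mm of play for the lift. Held tilted it does not pass the lip.
- kit_press (a point): Point on the flat top of the kit box near its high end, 60 mm from the middle towards -x, beyond the handle. Pressing or pushing the box down here (a few newtons) tips it flat. The free flat top runs from 32 to 75 mm from the middle. Axes as the kit box.
- kit_center (a point): Centre of the kit box, 40 mm above its underside; axes as the kit box.
- kit_handle (a point): Centre of the handle bar, 113 mm above the underside of the kit box. The bar runs along the box's x, 64 mm long, 14 mm wide (y) and 14 mm high; it stands on two posts (10 mm thick along x, 24 mm either side of the middle), with 26 mm of free height below it. Axes as the kit box.
- slab: Dark mixing slab of glass lying on the table, fixed, 321 (x) x 215 (y) x 7 mm. Origin at the centre of its underside; its top is 7 mm above the table.
- jar: Amber dropper bottle with black top, 30 mm across, 97 mm high, standing loose; origin at the centre of its underside. To be left alone.
- pumice: Grey rounded pumice stone, 55 mm across, 49 mm high, lying loose; origin at its underside. To be left alone.
- tin: Round open tin with charcoal, 110 mm across, 57 mm high, standing loose; origin at the centre of its underside. To be left alone.
Mind the look-alikes: they are no part of the job. Leave any orange look-alike of the kit_box alone.

How it is judged:
On the way:
1. the kit box lies flat on the shelf inside the case (angle between kit_box's own z axis and vertical below 0.06 rad and z of kit_box in the frame of stepped_case below 0.04 m and horizontal distance between kit_box and stepped_case below 0.03 m), for 0.2 s.
At the end, for the whole second after the job is handed in: The kit box stands upright (within 0.06 rad) and at rest on the slab, its middle within 90 mm of the slab's middle along the slab's length and within 60 mm across it, and is released (x of kit_box in the frame of slab between -0.09 and 0.09 m and y of kit_box in the frame of slab between -0.06 and 0.06 m and z of kit_box in the frame of slab below 0.012 m and angle between kit_box's own z axis and vertical below 0.06 rad and linear speed of kit_box below 0.03 m/s); the robot touches nothing.
It fails at once if the kit box is dropped on the slab from more than about 15 mm, or slammed down (faster than 0.5 m/s close above it) (z of kit_box in the frame of slab below 0.045 m and horizontal distance between kit_box and slab below 0.15 m and linear speed of kit_box above 0.5 m/s).
It fails at once if the dropper jar, pumice stone or tin is moved by more than 30 mm (distance of any of jar, pumice, tin from where it was at the start of the episode above 0.03 m).
It also fails if it takes over 61 s, if anything falls off the work surface, if the arm or the gripper's body presses on something with over 40 N, if the wrist force passes 120 N, or if a joint passes its speed limit or range.

ROBOT

A 6-joint arm with a two-finger parallel gripper is mounted at the origin on the work surface; the furniture and walls round the work are solid. World frame = base frame: x ahead of the robot, y to its left, z up, the work surface at z = 0. Lengths are in m, angles in rad, forces in N, time in s.
With the tool pointing down it reaches from about 0.425 to 1.125 m from the base axis. Payload 14.9 kg.
Tool frame: the origin (TCP) lies at the centre of the arm's flange, where the gripper is bolted on; the fingertips stand ctrl.tip_extent ahead of it and the grasp point (between the pads) lies 172 mm ahead of it (ctrl.tip_extent is the distance from the TCP to the fingertips, in m); x points along the fingers, z is the direction in which the jaws open and shut, and the axes are right-handed (so a half turn about x gives the same grasp; the last joint's range is limited). The gripper opens to 91 mm and grips with 3 to 60 N. Pads are 32 mm wide; open, the fingers measure 118 mm over their backs; the gripper's body (76 mm by 178 mm) begins 60 mm behind the grasp point.
Start: joints at [1.313, 0.379, 1.734, -0, 1.028, -0.033], TCP at [0.156, 0.682, 0.405] pointing down, gripper open.
Joint ranges: [-2.77, 2.77], [-0.74, 2.19], [0, 2.66], [-1.06, 4.2], [0.31, 2.87], [-3.08, 3.08]. Speed limits (rad/s): [1.89, 1.89, 2.39, 3.14, 3.14, 3.14].

INTERFACE

Orientations are given as a rotation vector (axis times angle).
In Python, from cell import ctrl gives the robot as it stands. The module is installed in compiled form; this text tells all that it offers.
- The arm moves only by the tool jog_arm, never from a script. Its argument "steps" is one flat list of numbers, 5 for each row, row after row: the opening in per cent of the stroke, from 0 (shut) to 100 (fully open), then the shift along the tool's x, y, z in mm, then the turn about the tool's x in rad. A call has 1 to 5 rows; each row is the pose to reach, as a shift and turn from the pose measured when the call began, along the tool's axes at that moment; what a row does not reach only later rows make up. A row lasts 1/10 s, in which the tool goes at most 50 mm and 8.59 degrees, less where a joint would pass 70% of its speed; a pose out of reach is approached as far as the arm can. A call with a gripper value outside its range is refused whole. The fingers move at their own pace and stop on an object; "grip_force" is the grip in N (left out, the last holds). Time passes only in rows, so rows that repeat a pose let the fingers close. It gives the time, the measured TCP pose, the force and the opening at its end, in the units of the state.
- ctrl.state(): the state, without advancing time (a new reading comes with each control period).
- ctrl.get_image(name): name is "side" or "top" or "wrist"; returns a dict with "color" (384x512x3 uint8, red, green, blue), "mtx" (3x3 intrinsics, pixels), "dist" ([k1, k2, p1, p2, k3] as OpenCV has them; the pictures are not rectified), "world_from_camera" (4x4, takes a point from camera to world coordinates). Camera axes: x right, y down, z forward; pixel columns grow to the right and rows downward; lengths in m; the calibration is good to about 2 mm. A picture is of the moment at which its call begins. There is no depth.
- ctrl.close_job(): hands the job in, once; it reports no verdict.
Trained networks look in the newest picture that a camera, given by its name, has taken for a name from the list of things; names that differ only in an ending like _2 or _b are one class to them, and where a whole thing is asked for, a point or a joint stands for the part that bears it (a point fixed in the world has none). Each returns a list of dicts, best first, with "p" (0 to 1); they miss things now and then, are a little off and sometimes report something else, mostly with a low value. They report only what shows in the picture. A call takes as long as a camera call. They do not tell look-alikes from the thing itself.
- ctrl.spot_in(target, camera): "centre" ([column, row] in pixels, amid what is visible of it).
The state is a dict: "time_s": time; "joint_positions": joint angles; "joint_vel": joint speeds; "joint_torque": joint torques, N m; "tool_pos": TCP position; "tcp_rot": TCP orientation; "ft_force": force on the tool from outside, world axes, zero at the start; "moment": the same for the moment, N m; "gripper_width": finger opening in m.
Only numpy, scipy, OpenCV 4.12 (cv2) and the standard library are available. Lean on these libraries where they do the work, as an engineer would, in place of code of your own. Each camera call takes 0.05 s, during which the arm holds its last target.

## Working session

There is one attempt and no reset: what is moved stays moved. The work goes in short steps, Python scripts to look and compute and a tool call to move; the robot and the scene stay as the last step left them, time stands still between calls to the robot, and variables do not carry over. Pictures are saved under pics/ and viewed, and the job is handed in when it is done.

Besides the shell and the picture viewer there is one more tool, called after "Emit:" as name(argument=value, ...) on one line, values as JSON. jog_arm: Moves the arm, as the interface text tells. Its arguments: {"type":"object","properties":{"steps":{"type":"array","items":{"type":"number"}},"grip_force":{"type":"number"}},"required":["steps"]}

```bash
mkdir -p pics
python3 - <<'E'
from cell import ctrl
import cv2
s=ctrl.state()
print({k:(v if not hasattr(v,'__len__') else [round(float(x),3) for x in v]) for k,v in s.items()}, ctrl.tip_extent)
for n in ["side","top"]:
    im=ctrl.get_image(n); cv2.imwrite(f"pics/{n}0.png",im["color"][:,:,::-1])
    print(n,im["mtx"].round(1).tolist(),im["dist"],im["world_from_camera"].round(3).tolist())
    for t in ["stepped_case","kit_box","kit_handle","kit_press","case_lip","slab","jar","pumice","tin"]:
        try: print(t,[( [round(float(c)) for c in d["centre"]],round(float(d["p"]),2)) for d in ctrl.spot_in(t,n)])
        except Exception as e: print(t,e)
E
```

```text
{'time_s': 0.0, 'joint_positions': [1.313, 0.379, 1.735, -0.0, 1.028, -0.033], 'joint_vel': [0.002, -0.0, 0.001, -0.001, 0.003, -0.001], 'joint_torque': [-0.005, -76.372, -43.437, 0.065, 0.043, -0.0], 'tool_pos': [0.156, 0.682, 0.404], 'tcp_rot': [-1.043, 1.308, 1.042], 'ft_force': [-0.041, 0.704, 0.936], 'moment': [-0.025, -0.013, -0.027], 'gripper_width': 0.09116771464102501} 0.1908
side [[450.1, 0.0, 249.4], [0.0, 450.1, 186.4], [0.0, 0.0, 1.0]] [0.00045213 0.         0.         0.         0.        ] [[-0.989, -0.068, 0.128, 0.42], [-0.145, 0.444, -0.884, 1.067], [0.004, -0.894, -0.449, 0.656], [0.0, 0.0, 0.0, 1.0]]
stepped_case [([273, 173], 0.85)]
kit_box [([272, 152], 0.75), ([348, 182], 0.63)]
kit_handle [([276, 153], 0.96), ([348, 181], 0.89)]
kit_press [([273, 153], 0.69)]
case_lip []
slab [([234, 269], 0.94)]
jar [([252, 212], 0.61)]
pumice [([295, 214], 0.57)]
tin [([182, 214], 0.88)]
top [[429.6, 0.0, 257.4], [0.0, 429.6, 192.0], [0.0, 0.0, 1.0]] [0.01449465 0.         0.         0.         0.        ] [[0.011, -0.986, 0.167, 0.353], [-1.0, -0.01, 0.005, -0.023], [-0.004, -0.167, -0.986, 1.275], [0.0, 0.0, 0.0, 1.0]]
stepped_case [([330, 191], 0.92)]
kit_box [([332, 288], 0.91), ([344, 201], 0.56)]
kit_handle [([345, 201], 0.81), ([331, 284], 0.75)]
kit_press [([331, 288], 0.69), ([343, 202], 0.63)]
case_lip [([330, 195], 0.58)]
slab [([177, 189], 0.62)]
jar [([255, 187], 0.62)]
pumice [([253, 233], 0.61)]
tin [([247, 126], 0.61)]
```

View pics/side0.png

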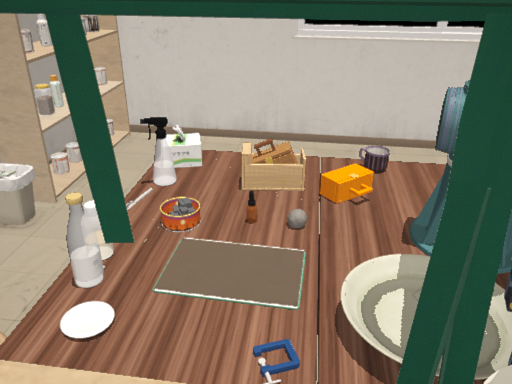

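View pics/top0.png

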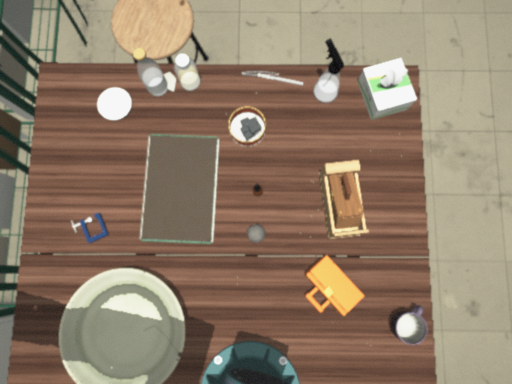

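The kit box is in the case (top 345,200; side 273,153). The look-alike is the orange box (top 332,285; side 348,182). I'm choosing the brown wooden one in the case and checking it in close crops.

```bash
python3 - <<'E'
import cv2
a=cv2.imread("pics/top0.png")[150:250,300:390]; cv2.imwrite("pics/topc.png",cv2.resize(a,None,fx=6,fy=6,interpolation=cv2.INTER_CUBIC))
a=cv2.imread("pics/side0.png")[125:205,230:320]; cv2.imwrite("pics/sidec.png",cv2.resize(a,None,fx=7,fy=7,interpolation=cv2.INTER_CUBIC))
E
cat > h.py <<'E'
from cell import ctrl
import numpy as np, cv2
def ray(im,p):
    u=cv2.undistortPoints(np.array([[p]],float),im["mtx"],np.array(im["dist"],float))[0,0]
    T=im["world_from_camera"]; return T[:3,3],T[:3,:3]@np.array([u[0],u[1],1])
def atz(im,p,z):
    o,d=ray(im,p); return o+d*(z-o[2])/d[2]
def proj(im,P):
    T=np.linalg.inv(im["world_from_camera"]); P=np.atleast_2d(P)
    r=cv2.projectPoints(np.array(P,float),cv2.Rodrigues(T[:3,:3])[0],T[:3,3],im["mtx"],np.array(im["dist"],float))[0]
    return r[:,0]
E
python3 - <<'E'
from h import *
im=ctrl.get_image("top")
for n,p,z in [("caseNW",(324,163),.12),("slabTL",(149,135),.007),("TR",(219,137),.007),("BR",(213,242),.007),("BL",(142,240),.007),("jar",(257,188),.09),("pum",(256,232),.03),("tin",(247,125),.05)]: print(n,atz(im,p,z).round(3))
E
```

```text
caseNW [ 0.632 -0.2    0.12 ]
slabTL [0.742 0.318 0.007]
TR [0.738 0.103 0.007]
BR [0.418 0.112 0.007]
BL [0.422 0.321 0.007]
jar [ 0.566 -0.015  0.09 ]
pum [ 0.447 -0.014  0.03 ]
tin [0.763 0.017 0.05 ]
```

View pics/topc.png

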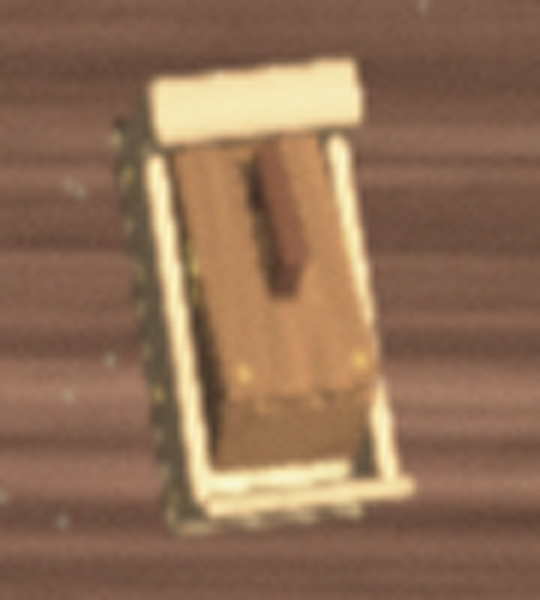

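View pics/sidec.png

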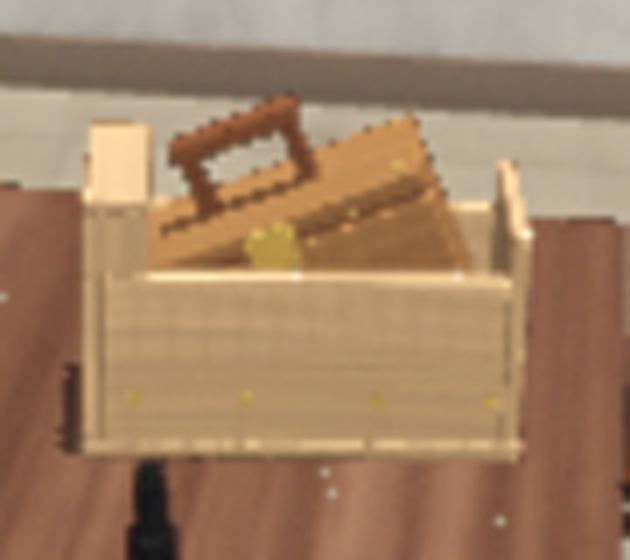

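```bash
cat > fit.py <<'E'
from h import *
from scipy.optimize import least_squares
T=ctrl.get_image("top");S=ctrl.get_image("side")
ft=lambda u,v:((u+.5)/6-.5+300,(v+.5)/6-.5+150)
fs=lambda u,v:((u+.5)/7-.5+230,(v+.5)/7-.5+125)
top=[((.103,.047,.128),ft(150,78)),((.103,-.047,.128),ft(358,60)),((.074,-.047,.128),ft(362,122)),((.074,.047,.128),ft(158,140)),((-.095,.047,.112),ft(212,515)),((-.095,-.047,.112),ft(412,490))]
side=[((.103,.047,0),fs(85,455)),((-.095,.047,0),fs(520,457)),((.103,.047,.128),fs(85,203)),((.074,.047,.128),fs(148,203)),((.103,-.047,.128),fs(90,125)),((.074,-.047,.128),fs(150,123))]
def M(q,P):
    c,s=np.cos(q[2]),np.sin(q[2]); P=np.array(P); return np.c_[q[0]+c*P[:,0]-s*P[:,1],q[1]+s*P[:,0]+c*P[:,1],P[:,2]]
def f(q,w=(1,1)): return np.r_[w[0]*(proj(T,M(q,[a for a,_ in top]))-[b for _,b in top]).ravel(),w[1]*(proj(S,M(q,[a for a,_ in side]))-[b for _,b in side]).ravel()]
for w in [(1,1),(1,0),(0,1)]:
    r=least_squares(f,[.53,-.23,.1],kwargs=dict(w=w)); print(w,r.x.round(4),r.fun.round(1))
E
python3 fit.py
```

```text
(1, 1) [ 0.5331 -0.2597  0.1306] [-0.1  0.8 -0.8 -0.2  0.3 -0.3  0.1  0.7 -0.6  0.4  0.5  0.4 -0.3  0.1
 -0.6  0.5 -0.5 -0.9 -0.1 -0.9 -0.3 -0.8 -0.  -0.4]
(1, 0) [ 0.5339 -0.2598  0.125 ] [ 0.1  0.4 -0.5 -0.5  0.5 -0.5  0.3  0.4 -0.8  0.   0.4  0.2 -0.   0.
 -0.   0.  -0.  -0.  -0.  -0.  -0.  -0.  -0.  -0. ]
(0, 1) [ 0.5321 -0.2579  0.1477] [-0.   0.  -0.  -0.  -0.  -0.  -0.   0.  -0.   0.   0.   0.   0.1  0.7
 -0.1  0.5 -0.  -0.5  0.4 -0.4 -0.4 -0.4 -0.  -0.1]
```

Crops: brown wooden box with brown bar handle, tilted, low end under the lip at the top of the top view (about 343,168). Its high end is at about 345,215. That matches the description. The case is at (0.533, -0.260) with yaw 0.13. Now the frame conversion.

```bash
cat > mv.py <<'E'
from h import *
from scipy.spatial.transform import Rotation as R
def go(P,yaw=None):
    s=ctrl.state(); A=R.from_rotvec(s["tcp_rot"]).as_matrix(); p=np.array(s["tool_pos"])
    print("t",round(s["time_s"],2),"pos",p.round(4),"F",np.round(s["ft_force"],1),"w",round(s["gripper_width"],4),"x",A[:,0].round(3),"jaw",A[:,2].round(3))
    for Q in np.atleast_2d(P): print(Q.round(4),"->mm",(A.T@(Q-p)*1000).round(1))
    if yaw is not None:
        c=np.cos(yaw);si=np.sin(yaw)
        y=np.array([-si,c,0]); # case y; jaw along +-y
        for sg in (1,-1): print("turn",round(float(np.arctan2(np.cross(A[:,2],sg*y)@A[:,0],A[:,2]@(sg*y))),3))
def case(x,y,z,q=(.533,-.2595,.13)):
    c,s=np.cos(q[2]),np.sin(q[2]); return [q[0]+c*x-s*y,q[1]+s*x+c*y,z]
E
python3 - <<'E'
from mv import *
go([[.5,.35,.405],[.56,.1,.405],case(-.025,0,.405)],.13)
print(ctrl.state()["joint_positions"])
E
```

```text
t 1.15 pos [0.156  0.6824 0.4047] F [ 0.6 -0.6  0.4] w 0.0914 x [-0.  0. -1.] jaw [ 0.223  0.975 -0.   ]
[0.5   0.35  0.405] ->mm [-3.000e-01 -4.094e+02 -2.474e+02]
[0.56  0.1   0.405] ->mm [-3.000e-01 -5.236e+02 -4.777e+02]
[ 0.5082 -0.2627  0.405 ] ->mm [-3.000e-01 -5.540e+02 -8.428e+02]
turn -0.355
turn 2.787
[ 1.31269601e+00  3.78900791e-01  1.73419937e+00  3.32116435e-05
  1.02849913e+00 -3.32993650e-02]
```

Emit:
jog_arm(steps=[0,0,-41,-25,0,0,0,-82,-50,0,0,0,-123,-75,0,0,0,-164,-100,0,0,0,-205,-125,0])

```text
time_s: 1.65
tool_pos: [0.3291, 0.5134, 0.4049]
tcp_rot: [-1.042, 1.307, 1.042]
ft_force: [-0.0, 0.4, -0.2]
gripper_width: 0.054
```

Emit:
jog_arm(steps=[0,0,-41,-25,0,0,0,-82,-50,0,0,0,-123,-75,0,0,0,-164,-100,0,0,0,-205,-125,0])

```text
time_s: 2.15
tool_pos: [0.5023, 0.3443, 0.4052]
tcp_rot: [-1.042, 1.306, 1.042]
ft_force: [0.3, 0.3, -0.8]
gripper_width: 0.0142
```

Run:
```python
from mv import *
go([[.56,.1,.405],case(-.025,0,.405)],.13)
```

```text
t 2.15 pos [0.5023 0.3443 0.4052] F [ 0.3  0.3 -0.8] w 0.0142 x [ 0.001  0.001 -1.   ] jaw [0.223 0.975 0.001]
[0.56  0.1   0.405] ->mm [ 1.000e-01 -1.107e+02 -2.253e+02]
[ 0.5082 -0.2627  0.405 ] ->mm [-2.000e-01 -1.410e+02 -5.904e+02]
turn -0.355
turn 2.787
```

Emit:
jog_arm(steps=[0,0,-22,-45,0,0,0,-44,-90,0,0,0,-66,-135,0,0,0,-88,-180,0,0,0,-110,-225,0])

```text
time_s: 2.65
tool_pos: [0.559, 0.1007, 0.4054]
tcp_rot: [-1.042, 1.306, 1.042]
ft_force: [1.5, -0.2, 0.7]
gripper_width: 0.0006
```

Emit:
jog_arm(steps=[0,0,-4,-48,0,0,0,-8,-96,0,0,0,-12,-144,-0.1,0,0,-16,-192,-0.23,0,0,-20,-240,-0.355])

```text
time_s: 3.15
tool_pos: [0.5244, -0.1397, 0.4055]
tcp_rot: [-1.309, 1.14, 1.307]
ft_force: [0.9, -0.0, 0.8]
gripper_width: 0.0005
```

Run:
```python
from mv import *
go([case(-.025,0,.405),case(-.025,0,.345)],.13)
```

```text
t 3.15 pos [ 0.5244 -0.1397  0.4055] F [ 0.9 -0.   0.8] w 0.0005 x [ 0.002  0.    -1.   ] jaw [-0.135  0.991  0.   ]
[ 0.5082 -0.2627  0.405 ] ->mm [   0.4   32.7 -119.7]
[ 0.5082 -0.2627  0.345 ] ->mm [  60.4   32.8 -119.7]
turn 0.006
turn -3.136
```

Emit:
jog_arm(steps=[0,0,11,-40,0,0,0,22,-80,0,0,0,33,-120,0.006,0,0,33,-120,0.006])

```text
time_s: 3.55
tool_pos: [0.5074, -0.2667, 0.4056]
tcp_rot: [-1.303, 1.145, 1.3]
ft_force: [-0.0, 0.2, -0.3]
gripper_width: 0.0004
```

Run:
```python
from mv import *
go([case(-.027,0,.34)],.13)
for n in ["wrist","side","top"]:
    cv2.imwrite(f"pics/{n}1.png",ctrl.get_image(n)["color"][:,:,::-1])
a=cv2.imread("pics/side1.png")[105:205,220:330]; cv2.imwrite("pics/side1c.png",cv2.resize(a,None,fx=6,fy=6,interpolation=cv2.INTER_CUBIC))
```

```text
t 3.55 pos [ 0.5074 -0.2667  0.4056] F [-0.   0.2 -0.3] w 0.0004 x [ 0.002 -0.    -1.   ] jaw [-0.126  0.992 -0.001]
[ 0.5062 -0.263   0.34  ] ->mm [65.6  0.9  3.8]
turn -0.004
turn 3.138
```

View pics/wrist1.png

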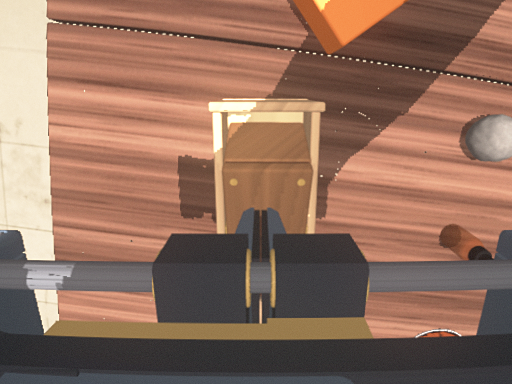

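View pics/side1c.png

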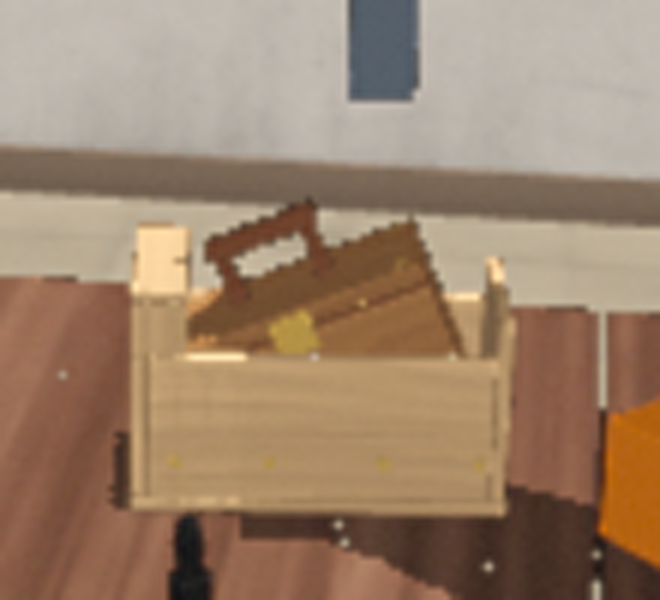

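The closed fingers (crop 383,100) hang over the high top end of the box (high corner at about 412,222). Descending carefully.

Emit:
jog_arm(steps=[0,25,2,4,0,0,50,2,4,0,0,60,2,4,0,0,65,2,4,0,0,70,2,4,0])

```text
time_s: 4.2
tool_pos: [0.506, -0.2588, 0.3357]
tcp_rot: [-1.305, 1.143, 1.303]
ft_force: [0.1, -0.3, 0.9]
gripper_width: 0.0003
```

Emit:
jog_arm(steps=[0,3,1,0,0,0,6,2,0,0,0,9,5,0,0,0,12,8,0,0,0,14,11,0,0])

```text
time_s: 4.7
tool_pos: [0.4947, -0.2603, 0.3215]
tcp_rot: [-1.305, 1.143, 1.303]
ft_force: [-0.9, -0.2, 1.8]
gripper_width: 0.0006
```

Emit:
jog_arm(steps=[0,3,6,1,0,0,6,11,1,0,0,9,16,2,0,0,12,20,2,0,0,14,23,3,0])

```text
time_s: 5.2
tool_pos: [0.4712, -0.2603, 0.3072]
tcp_rot: [-1.305, 1.143, 1.303]
ft_force: [-0.0, 0.9, 0.2]
gripper_width: 0.0005
```

Run:
```python
from mv import *
go([case(-.066,0,.3048)],.13)
cv2.imwrite(f"pics/side2.png",ctrl.get_image("side")["color"][:,:,::-1])
a=cv2.imread("pics/side2.png")[105:205,220:330]; cv2.imwrite("pics/side2c.png",cv2.resize(a,None,fx=6,fy=6,interpolation=cv2.INTER_CUBIC))
```

```text
t 5.2 pos [ 0.4712 -0.2603  0.3072] F [-0.   0.9  0.2] w 0.0005 x [ 0.002  0.    -1.   ] jaw [-0.129  0.992  0.   ]
[ 0.4676 -0.2681  0.3048] ->mm [ 2.3  4.6 -7.2]
turn -0.0
turn 3.141
```

View pics/side2c.png

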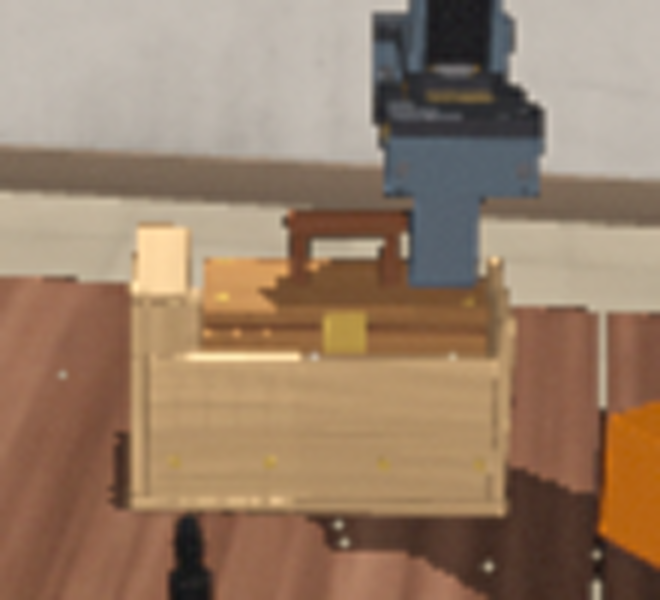

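The box is flat (handle level, crop about 288–410, 218). Rising, then opening and locating the handle.

Emit:
jog_arm(steps=[0,-20,2,0,0,0,-50,2,0,0,50,-90,0,0,0,100,-100,0,-5,0,100,-100,0,-5,0])

```text
time_s: 5.75
tool_pos: [0.4717, -0.2656, 0.4085]
tcp_rot: [-1.307, 1.143, 1.3]
ft_force: [-0.4, -0.8, -1.1]
gripper_width: 0.0219
```

Run:
```python
from mv import *
go([case(-.008,0,.319)],.13)
for n in ["side","top","wrist"]:
    im=ctrl.get_image(n);cv2.imwrite(f"pics/{n}3.png",im["color"][:,:,::-1])
    for t in ["kit_handle","kit_box"]: 
        for d in ctrl.spot_in(t,n): print(n,t,np.round(d["centre"],1),round(d["p"],2),atz(im,d["centre"],.147).round(4))
    print("exp",proj(im,[case(-.008,0,.147),case(.024,0,.154),case(-.04,0,.154),case(-.083,.035,.114),case(.067,.035,.114)]).round(1).tolist())
a=cv2.imread("pics/side3.png")[105:205,220:330]; cv2.imwrite("pics/side3c.png",cv2.resize(a,None,fx=6,fy=6,interpolation=cv2.INTER_CUBIC))
```

```text
t 5.75 pos [ 0.4717 -0.2656  0.4085] F [-0.4 -0.8 -1.1] w 0.0219 x [ 0.004 -0.001 -1.   ] jaw [-0.129  0.992 -0.002]
[ 0.5251 -0.2605  0.319 ] ->mm [ 89.7 -53.2  -1.7]
turn -0.0
turn 3.141
side kit_handle [279.4 153. ] 0.6 [ 0.5094 -0.1688  0.147 ]
side kit_handle [347.4 182.5] 0.59 [0.3195 0.0022 0.147 ]
side kit_handle [180.  213.6] 0.55 [0.6998 0.2213 0.147 ]
side kit_box [276.9 153. ] 0.83 [ 0.5167 -0.1677  0.147 ]
side kit_box [345.1 182.1] 0.72 [0.3253 0.0008 0.147 ]
exp [[276.9, 141.7], [266.8, 139.5], [287.2, 139.7], [301.2, 155.9], [252.9, 155.5]]
top kit_handle [339.2 188.1] 0.83 [ 0.5573 -0.2349  0.147 ]
top kit_handle [312.7 268.2] 0.49 [ 0.3463 -0.1621  0.147 ]
top kit_box [342.6 187.3] 0.66 [ 0.5596 -0.244   0.147 ]
top kit_box [313.8 270.1] 0.53 [ 0.3415 -0.1649  0.147 ]
top kit_box [255.1 230.8] 0.39 [ 0.4412 -0.0121  0.147 ]
exp [[349.1, 200.2], [347.8, 187.9], [351.6, 211.8], [338.1, 230.8], [329.9, 176.7]]
wrist kit_handle [257.3 218.4] 0.71 [ 0.486  -0.2654  0.147 ]
wrist kit_handle [334.6  33.9] 0.68 [ 0.3504 -0.231   0.147 ]
wrist kit_box [257.3 219.9] 0.72 [ 0.4872 -0.2653  0.147 ]
wrist kit_box [337.1  31.9] 0.68 [ 0.3489 -0.2296  0.147 ]
exp [[257.2, 265.1], [257.3, 305.1], [257.0, 231.1], [299.7, 163.5], [294.4, 318.4]]
```

View pics/side3c.png

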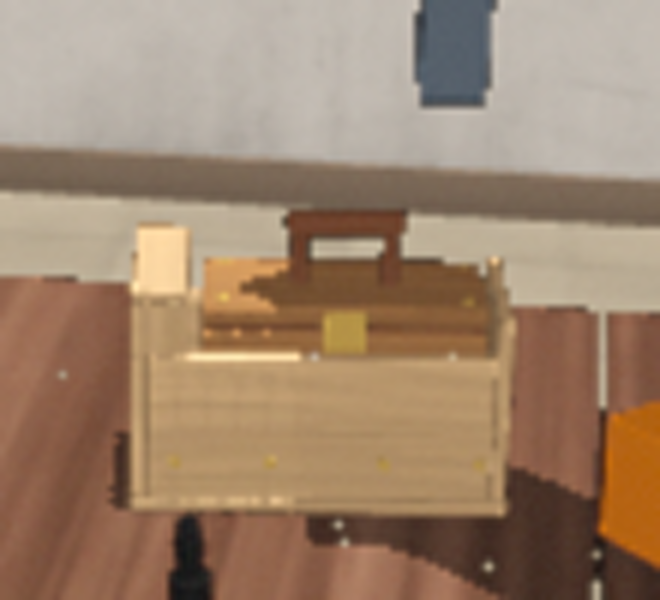

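View pics/wrist3.png

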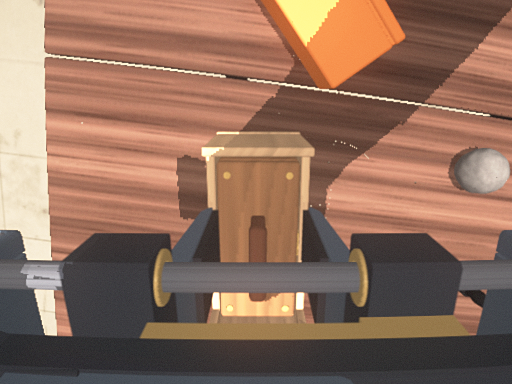

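The wrist view shows the box lying flat in the case. The bar (257, 215–300) is centred between the jaws. Moving over it and descending.

Emit:
jog_arm(steps=[100,0,-25,-1,0,100,0,-51,-2,0,100,25,-51,-2,0,100,55,-51,-2,0,100,70,-51,-2,0])

```text
time_s: 6.7
tool_pos: [0.5216, -0.2599, 0.3338]
tcp_rot: [-1.301, 1.144, 1.307]
ft_force: [0.4, -0.5, -0.4]
gripper_width: 0.0911
```

Emit:
jog_arm(steps=[100,10,0,0,0,100,18,0,0,0,100,19,0,0,0])

```text
time_s: 7.0
tool_pos: [0.5215, -0.2599, 0.3144]
tcp_rot: [-1.301, 1.144, 1.307]
ft_force: [-0.3, 0.5, -0.1]
gripper_width: 0.0909
```

Run:
```python
from mv import *
go([case(-.01,0,.319)],.13)
for n in ["wrist"]:
    cv2.imwrite(f"pics/{n}4.png",ctrl.get_image(n)["color"][:,:,::-1])
```

```text
t 7.0 pos [ 0.5215 -0.2599  0.3144] F [-0.3  0.5 -0.1] w 0.0909 x [-0.002  0.003 -1.   ] jaw [-0.129  0.992  0.003]
[ 0.5231 -0.2608  0.319 ] ->mm [-4.6 -1.4 -1. ]
turn -0.0
turn 3.141
```

View pics/wrist4.png

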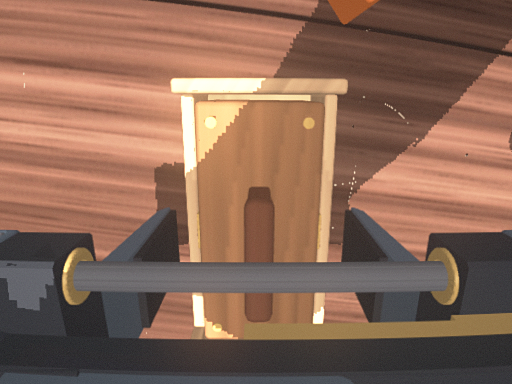

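The open fingers straddle the bar (259, 190–320). Closing.

Emit:
jog_arm(steps=[0,-3,0,0,0,0,-3,0,0,0,0,-3,0,0,0,0,-3,0,0,0,0,-3,0,0,0], grip_force=40)

```text
time_s: 7.55
tool_pos: [0.5217, -0.26, 0.3181]
tcp_rot: [-1.302, 1.144, 1.307]
ft_force: [-0.5, -0.7, 0.0]
gripper_width: 0.0539
```

Emit:
jog_arm(steps=[0,0,0,0,0,0,0,0,0,0,0,0,0,0,0,0,0,0,0,0,0,0,0,0,0])

```text
time_s: 8.05
tool_pos: [0.5217, -0.26, 0.3181]
tcp_rot: [-1.302, 1.144, 1.306]
ft_force: [-0.0, -0.6, 1.4]
gripper_width: 0.0142
```

Emit:
jog_arm(steps=[0,0,0,0,0,0,0,0,0,0,0,-3,0,0,0,0,-7,0,0,0,0,-12,0,0,0])

```text
time_s: 8.55
tool_pos: [0.5216, -0.26, 0.3303]
tcp_rot: [-1.301, 1.144, 1.307]
ft_force: [0.8, 0.2, -2.9]
gripper_width: 0.0137
```

Run:
```python
from mv import *
go([case(-.01,0,.45)],.13)
m=ctrl.state()["moment"]; print(np.round(m,2))
for n in ["side"]:
    cv2.imwrite(f"pics/{n}5.png",ctrl.get_image(n)["color"][:,:,::-1])
a=cv2.imread("pics/side5.png")[105:205,220:330]; cv2.imwrite("pics/side5c.png",cv2.resize(a,None,fx=6,fy=6,interpolation=cv2.INTER_CUBIC))
```

```text
t 8.55 pos [ 0.5216 -0.26    0.3303] F [ 0.8  0.2 -2.9] w 0.0137 x [-0.002  0.003 -1.   ] jaw [-0.129  0.992  0.003]
[ 0.5231 -0.2608  0.45  ] ->mm [-119.7   -1.2   -0.6]
turn -0.0
turn 3.141
[ 0.04  0.04 -0.01]
```

View pics/side5c.png

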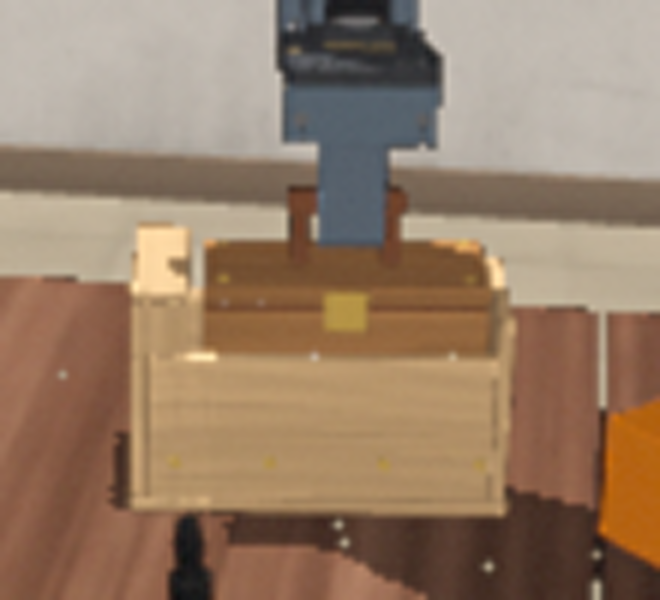

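Lifted about 12 mm and level, with gaps on both ends (crop 195 and 492). Continuing straight up.

Emit:
jog_arm(steps=[0,-15,0,0,0,0,-38,0,0,0,0,-63,0,0,0,0,-93,0,0,0,0,-128,0,0,0])

```text
time_s: 9.1
tool_pos: [0.5216, -0.2602, 0.4609]
tcp_rot: [-1.302, 1.144, 1.306]
ft_force: [0.0, 0.6, -2.9]
gripper_width: 0.0136
```

Run:
```python
from mv import *
go([[.6,.0,.455],[.58,.2135,.455],[.58,.2135,.295]],.13)
for n in ["side"]:
    cv2.imwrite(f"pics/{n}6.png",ctrl.get_image(n)["color"][:,:,::-1])
```

```text
t 9.1 pos [ 0.5216 -0.2602  0.4609] F [ 0.   0.6 -2.9] w 0.0136 x [-0.001  0.002 -1.   ] jaw [-0.129  0.992  0.003]
[0.6   0.    0.455] ->mm [   6.4 -111.4  247.9]
[0.58   0.2135 0.455 ] ->mm [   7.  -119.2  462.1]
[0.58   0.2135 0.295 ] ->mm [ 167.  -119.4  461.7]
turn -0.0
turn 3.141
```

View pics/side6.png

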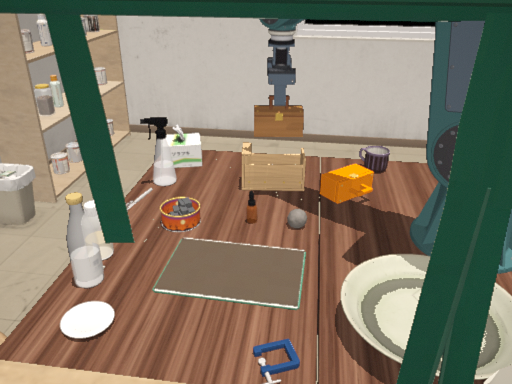

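The box hangs level at (278,118), above the case and everything else. Carrying it to the slab.

Emit:
jog_arm(steps=[0,0,-5,20,0,0,0,-15,55,0,0,0,-25,95,0,0,0,-35,135,0,0,0,-45,175,0])

```text
time_s: 9.65
tool_pos: [0.5445, -0.0799, 0.4683]
tcp_rot: [-1.308, 1.142, 1.299]
ft_force: [1.5, -0.4, -3.6]
gripper_width: 0.014
```

Emit:
jog_arm(steps=[0,0,-10,40,0,0,0,-21,80,0,0,0,-31,120,0,0,0,-42,160,0,0,0,-52,200,0])

```text
time_s: 10.15
tool_pos: [0.57, 0.1269, 0.4694]
tcp_rot: [-1.309, 1.141, 1.298]
ft_force: [0.4, -0.5, -3.6]
gripper_width: 0.0141
```

Emit:
jog_arm(steps=[0,0,-8,35,0,0,0,-15,60,0,0,0,-21,78,0,0,0,-22,87,0,0,0,-22,87,0])

```text
time_s: 10.65
tool_pos: [0.5805, 0.2163, 0.4694]
tcp_rot: [-1.309, 1.141, 1.298]
ft_force: [-0.0, -0.7, -3.4]
gripper_width: 0.0139
```

Run:
```python
from mv import *
go([[.58,.2135,.295]],.13)
for n in ["side","top"]:
    im=ctrl.get_image(n); cv2.imwrite(f"pics/{n}7.png",im["color"][:,:,::-1])
```

```text
t 10.65 pos [0.5805 0.2163 0.4694] F [-0.  -0.7 -3.4] w 0.0139 x [ 0.007 -0.001 -1.   ] jaw [-0.13   0.992 -0.002]
[0.58   0.2135 0.295 ] ->mm [174.4   2.   -2.4]
turn 0.0
turn -3.141
```

View pics/side7.png

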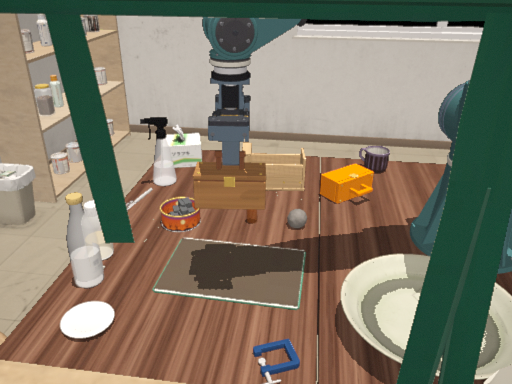

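View pics/top7.png

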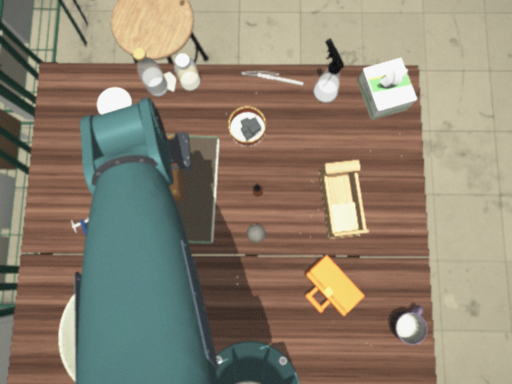

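The box is level above the slab (side 231,185), its shadow on the slab, and the case is empty. Contact should come at TCP z of about 0.291, so I'm lowering slowly.

Emit:
jog_arm(steps=[0,20,0,0,0,0,50,0,0,0,0,85,0,0,0,0,115,0,0,0,0,135,0,0,0])

```text
time_s: 11.25
tool_pos: [0.581, 0.2136, 0.3323]
tcp_rot: [-1.307, 1.144, 1.298]
ft_force: [-0.3, -0.2, -3.5]
gripper_width: 0.0133
```

Emit:
jog_arm(steps=[0,10,0,0,0,0,18,0,0,0,0,25,0,0,0,0,31,0,0,0,0,35,0,0,0])

```text
time_s: 11.75
tool_pos: [0.5813, 0.2134, 0.2974]
tcp_rot: [-1.307, 1.144, 1.298]
ft_force: [-0.4, -0.3, -3.6]
gripper_width: 0.0135
```

Emit:
jog_arm(steps=[0,1,0,0,0,0,2,0,0,0,0,3,0,0,0,0,4,0,0,0,0,5,0,0,0])

```text
time_s: 12.25
tool_pos: [0.5813, 0.2135, 0.2924]
tcp_rot: [-1.307, 1.144, 1.297]
ft_force: [0.3, -0.1, -3.5]
gripper_width: 0.0137
```

Emit:
jog_arm(steps=[0,1,0,0,0,0,1,0,0,0,0,2,0,0,0,0,2,0,0,0])

```text
time_s: 12.65
tool_pos: [0.5817, 0.2135, 0.2909]
tcp_rot: [-1.308, 1.143, 1.297]
ft_force: [0.8, -1.8, 3.4]
gripper_width: 0.0137
```

Contact. Force swings from -3.5 to +3.4 N. Releasing.

Emit:
jog_arm(steps=[40,0,0,0,0,40,0,0,0,0,70,0,0,0,0,100,0,0,0,0,100,0,0,0,0])

```text
time_s: 13.15
tool_pos: [0.5817, 0.2135, 0.2909]
tcp_rot: [-1.308, 1.143, 1.297]
ft_force: [-0.3, -0.3, -0.4]
gripper_width: 0.0505
```

Emit:
jog_arm(steps=[100,0,0,0,0,100,0,0,0,0,100,0,0,0,0,100,0,0,0,0,100,0,0,0,0])

```text
time_s: 13.65
tool_pos: [0.5817, 0.2135, 0.2909]
tcp_rot: [-1.308, 1.143, 1.297]
ft_force: [0.0, 0.8, 0.1]
gripper_width: 0.09
```

Emit:
jog_arm(steps=[100,-10,0,0,0,100,-30,0,0,0,100,-60,0,0,0,100,-95,0,0,0,100,-130,0,0,0])

```text
time_s: 14.15
tool_pos: [0.5806, 0.2137, 0.4229]
tcp_rot: [-1.308, 1.143, 1.297]
ft_force: [0.2, 0.1, 0.6]
gripper_width: 0.091
```

Run:
```python
from mv import *
go([[.58,.2135,.42]],.13)
for n in ["side","top","wrist"]:
    im=ctrl.get_image(n); cv2.imwrite(f"pics/{n}8.png",im["color"][:,:,::-1])
    for t in ["kit_box","jar","pumice","tin"]:
        for d in ctrl.spot_in(t,n): print(n,t,np.round(d["centre"],1),round(d["p"],2),atz(im,d["centre"],.087).round(3))
```

```text
t 14.15 pos [0.5806 0.2137 0.4229] F [0.2 0.1 0.6] w 0.091 x [ 0.007 -0.002 -1.   ] jaw [-0.128  0.992 -0.003]
[0.58   0.2135 0.42  ] ->mm [ 2.9  0.6 -0.1]
turn -0.002
turn 3.14
side kit_box [232.1 251.6] 0.69 [0.574 0.265 0.087]
side jar [252.2 206.9] 0.51 [0.558 0.06  0.087]
side pumice [295.4 213.7] 0.6 [0.446 0.078 0.087]
side pumice [252.  207.7] 0.3 [0.558 0.064 0.087]
side tin [180.9 211.5] 0.87 [0.733 0.111 0.087]
top kit_box [187.9 192. ] 0.88 [0.553 0.178 0.087]
top kit_box [333.1 288. ] 0.68 [ 0.294 -0.224  0.087]
top jar [258.6 189.4] 0.56 [ 0.562 -0.02   0.087]
top pumice [255.2 232. ] 0.68 [ 0.443 -0.012  0.087]
top pumice [340.8 198. ] 0.54 [ 0.54  -0.25   0.087]
top tin [248.3 127.3] 0.77 [0.743 0.012 0.087]
top tin [257.6 230.6] 0.59 [ 0.447 -0.018  0.087]
wrist kit_box [257.4 174.7] 0.93 [0.581 0.209 0.087]
wrist kit_box [68.4 14.7] 0.47 [0.459 0.027 0.087]
wrist jar [ 55.5 127.3] 0.93 [0.56  0.014 0.087]
wrist pumice [66.1 16.1] 0.59 [0.46  0.025 0.087]
wrist tin [102.6 244.1] 0.95 [0.675 0.06  0.087]
```

View pics/side8.png

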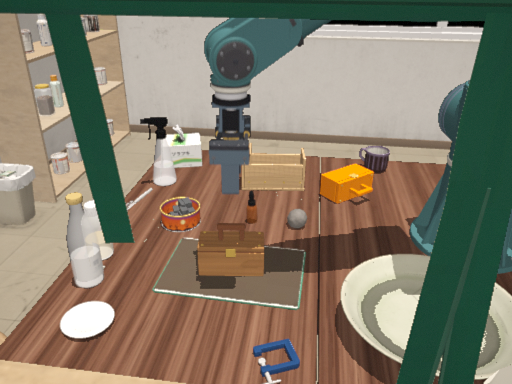

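View pics/wrist8.png

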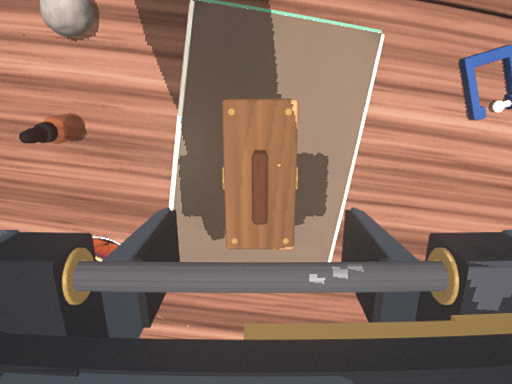

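The box stands upright mid-slab (side 231,254; wrist 258,175), free of the gripper. The jar, pumice and tin are where they were at the start. Handing in.

```bash
python3 -c "
from cell import ctrl
print(ctrl.close_job())"
```

```text
the job is handed in; nothing more can be done
None
```

I tipped the kit box flat with the closed fingers, lifted it straight out of the case by its handle, and set it down upright on the dark slab. I then released it, raised the gripper clear and handed the job in at about 14 s. The hand-in gives no verdict.

- **Tipping:** it took less than about 2 N, and the side picture showed the box flat on the shelf. I did not measure its angle.
- **Set-down:** I lowered it the last few millimetres at about 10 mm/s. At touchdown the measured wrist force was about 3 N.
- **Position:** the gripper released the box at (0.582, 0.214). The slab's middle is at about (0.58, 0.2135), so the box should be within a few millimetres of the middle. The wrist-camera network put it at (0.581, 0.209).
- **Other objects:** the jar, pumice and tin show within about 2 px of where they were in the top view. In the side view, the jar's reported centre differs by 5 px vertically. I put that down to detector noise, because the arm never came near the jar.
- **Disagreements:** the networks also gave a few low-confidence false hits, such as "pumice" on the empty case. They sometimes marked the orange look-alike as the kit box, and I never touched it.

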